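# Find the puppet's steel counterweight

## Task

One of the three identical closed plywood boxes holds the steel counterweight for the giant puppet's sword arm; the others hold light wooden patterns. Heft the boxes, setting each back down upright on the table, until you know the heavy one; open only that box, laying its lid flat on the table, and put the counterweight in the grey tray. Leave the other two boxes closed.

Things in the scene. Friction and masses are not known exactly. Their poses are not given: they have to be found in the camera images.
- box_1_mid (a point): Centre (31 above underside) of box_1, one of three identical loose lidded plywood boxes: 130 long (x) x 60 wide (y) x 62 high without lid, walls and floor 4 thick. To lift one, grip it across its width at mid-height; the loose lid rides along. Whole weight with lid: 0.5 to 0.65 kg with the steel counterweight, 0.18 to 0.24 kg with a wooden pattern; any one of the three is the heavy one.
- lid_1_handle (a point): Centre of the grip bar of lid_1, on box_1: loose plywood plate 130 (x) x 60 (y) x 4, lip 4 deep below (2.5 play), dark wood bar 44 (x) x 16 (y) x 16 high in the middle of its top. This point is 8 above the plate's top, 43 above the box centre when closed, 16 above the table when laid on it. 50 g, lifts straight off.
- box_2_mid (a point): Centre (31 above underside) of box_2, one of three identical loose lidded plywood boxes: 130 long (x) x 60 wide (y) x 62 high without lid, walls and floor 4 thick. Contents, same shape in all: round foot 46 dia x 16 high with upright grip stem 26 dia x 34 high, within 3 of the box's middle; foot top 20, stem top 54 above the box's underside.
- lid_2_handle (a point): Centre of the grip bar of lid_2, on box_2: loose plywood plate 130 (x) x 60 (y) x 4, lip 4 deep below (2.5 play), dark wood bar 44 (x) x 16 (y) x 16 high in the middle of its top. This point is 8 above the plate's top, 43 above the box centre when closed, 16 above the table when laid on it. 50 g, lifts straight off.
- box_3_mid (a point): Centre (31 above underside) of box_3, one of three identical loose lidded plywood boxes: 130 long (x) x 60 wide (y) x 62 high without lid, walls and floor 4 thick. Inside 122 x 52, so fingers closing along x have room beside the stem of the part in its middle; two floor ribs at x = +28 and -28, tops 9 above the underside, keep the part centred.
- lid_3_handle (a point): Centre of the grip bar of lid_3, on box_3: loose plywood plate 130 (x) x 60 (y) x 4, lip 4 deep below (2.5 play), dark wood bar 44 (x) x 16 (y) x 16 high in the middle of its top. This point is 8 above the plate's top, 43 above the box centre when closed, 16 above the table when laid on it. 50 g, lifts straight off.
- tray: Shallow grey plastic open tray fixed on the table, outside 160 (x) x 140 (y) x 22 high, walls and floor 5 thick; origin at the centre of its underside.

How it is judged (in metres and radians):
On the way, in this order (a step that is already met when the one before it is completed fails the run):
1. a box has been lifted with its lid on, at least 15 mm clear of the table (((height (world z) of box_1_mid above 0.046 m and (horizontal distance between lid_1_handle and box_1_mid below 0.012 m and z of lid_1_handle in the frame of box_1_mid between 0.033 and 0.053 m)) or (height (world z) of box_2_mid above 0.046 m and (horizontal distance between lid_2_handle and box_2_mid below 0.012 m and z of lid_2_handle in the frame of box_2_mid between 0.033 and 0.053 m)) or (height (world z) of box_3_mid above 0.046 m and (horizontal distance between lid_3_handle and box_3_mid below 0.012 m and z of lid_3_handle in the frame of box_3_mid between 0.033 and 0.053 m)))), for 0.2 s.
2. the lid of the heavy box lies on the table, its box stands upright with the counterweight still in it, the other two boxes are closed ((((height (world z) of lid_1_handle below 0.03 m and angle between lid_1_handle's own z axis and vertical below 0.17 rad and horizontal distance between lid_1_handle and tray above 0.09 m) and (height (world z) of box_1_mid below 0.041 m and angle between box_1_mid's own z axis and vertical below 0.17 rad and horizontal distance between box_1_mid and tray above 0.1 m) and contact force between box_1 and anything else above 5 N and (horizontal distance between lid_2_handle and box_2_mid below 0.012 m and z of lid_2_handle in the frame of box_2_mid between 0.033 and 0.053 m) and (horizontal distance between lid_3_handle and box_3_mid below 0.012 m and z of lid_3_handle in the frame of box_3_mid between 0.033 and 0.053 m)) or ((height (world z) of lid_2_handle below 0.03 m and angle between lid_2_handle's own z axis and vertical below 0.17 rad and horizontal distance between lid_2_handle and tray above 0.09 m) and (height (world z) of box_2_mid below 0.041 m and angle between box_2_mid's own z axis and vertical below 0.17 rad and horizontal distance between box_2_mid and tray above 0.1 m) and contact force between box_2 and anything else above 5 N and (horizontal distance between lid_1_handle and box_1_mid below 0.012 m and z of lid_1_handle in the frame of box_1_mid between 0.033 and 0.053 m) and (horizontal distance between lid_3_handle and box_3_mid below 0.012 m and z of lid_3_handle in the frame of box_3_mid between 0.033 and 0.053 m)) or ((height (world z) of lid_3_handle below 0.03 m and angle between lid_3_handle's own z axis and vertical below 0.17 rad and horizontal distance between lid_3_handle and tray above 0.09 m) and (height (world z) of box_3_mid below 0.041 m and angle between box_3_mid's own z axis and vertical below 0.17 rad and horizontal distance between box_3_mid and tray above 0.1 m) and contact force between box_3 and anything else above 5 N and (horizontal distance between lid_1_handle and box_1_mid below 0.012 m and z of lid_1_handle in the frame of box_1_mid between 0.033 and 0.053 m) and (horizontal distance between lid_2_handle and box_2_mid below 0.012 m and z of lid_2_handle in the frame of box_2_mid between 0.033 and 0.053 m)))), for 0.2 s.
At the end, for the whole second after the job is handed in: the counterweight rests in the tray (the tray carries more than 2.6 N); all three boxes stand upright (10 degrees) on the table, not in the tray; the opened box's lid lies flat (10 degrees) on the table outside the tray; the other two lids are on their boxes (within 12 mm of centre) (contact force between tray and anything else above 2.6 N and height (world z) of each of box_1_mid, box_2_mid, box_3_mid below 0.041 m and angle between each of box_1_mid, box_2_mid, box_3_mid's own z axis and vertical below 0.17 rad and horizontal distance between each of box_1_mid, box_2_mid, box_3_mid and tray above 0.1 m and linear speed of each of box_1, box_2, box_3 below 0.02 m/s and (((height (world z) of lid_1_handle below 0.03 m and angle between lid_1_handle's own z axis and vertical below 0.17 rad and horizontal distance between lid_1_handle and tray above 0.09 m) and (horizontal distance between lid_2_handle and box_2_mid below 0.012 m and z of lid_2_handle in the frame of box_2_mid between 0.033 and 0.053 m) and (horizontal distance between lid_3_handle and box_3_mid below 0.012 m and z of lid_3_handle in the frame of box_3_mid between 0.033 and 0.053 m)) or ((height (world z) of lid_2_handle below 0.03 m and angle between lid_2_handle's own z axis and vertical below 0.17 rad and horizontal distance between lid_2_handle and tray above 0.09 m) and (horizontal distance between lid_1_handle and box_1_mid below 0.012 m and z of lid_1_handle in the frame of box_1_mid between 0.033 and 0.053 m) and (horizontal distance between lid_3_handle and box_3_mid below 0.012 m and z of lid_3_handle in the frame of box_3_mid between 0.033 and 0.053 m)) or ((height (world z) of lid_3_handle below 0.03 m and angle between lid_3_handle's own z axis and vertical below 0.17 rad and horizontal distance between lid_3_handle and tray above 0.09 m) and (horizontal distance between lid_1_handle and box_1_mid below 0.012 m and z of lid_1_handle in the frame of box_1_mid between 0.033 and 0.053 m) and (horizontal distance between lid_2_handle and box_2_mid below 0.012 m and z of lid_2_handle in the frame of box_2_mid between 0.033 and 0.053 m)))); the robot touches nothing.
It fails at once if the lid of a light box is lifted off ((contact force between the fingers and lid_1 above 0.3 N and z of lid_1_handle in the frame of box_1_mid above 0.065 m and contact force between box_1 and anything else below 3 N) or (contact force between the fingers and lid_2 above 0.3 N and z of lid_2_handle in the frame of box_2_mid above 0.065 m and contact force between box_2 and anything else below 3 N) or (contact force between the fingers and lid_3 above 0.3 N and z of lid_3_handle in the frame of box_3_mid above 0.065 m and contact force between box_3 and anything else below 3 N)).
It fails at once if a box is tipped by more than 45 degrees (angle between any of box_1_mid, box_2_mid, box_3_mid's own z axis and vertical above 0.78 rad).
It also fails if it takes over 72 s, if anything falls off the work surface, if the arm or the gripper's body presses on something with over 40 N, if the wrist force passes 120 N, or if a joint passes its speed limit or range.

## Robot

A 6-joint arm with a two-finger parallel gripper is mounted at the origin on the work surface. World frame = base frame: x ahead of the robot, y to its left, z up, the work surface at z = 0. Lengths are in m, angles in degrees, forces in N, time in s.
With the tool pointing down it reaches from about 0.3 to 0.75 m from the base axis. Payload 8.5 kg.
Tool frame: the origin (TCP) lies midway between the tips of the shut fingers; the grasp point (between the pads) lies env.tcp_to_grasp behind it (env.tcp_to_grasp is the distance from the TCP to the grasp point, in m); z points along the fingers, y is the line along which they close (so a half turn about z gives the same grasp; the last joint's range is limited). The gripper opens to 85 mm and grips with 20 to 120 N. Pads are 22 mm wide; open, the fingers measure 114 mm over their backs; the gripper's body (76 mm by 85 mm) begins 54 mm behind the grasp point. The pads swing forward as they close: fully open they stand 13 mm farther back than shut.
Start: joints at [53.382, 21.807, 74.336, -0, 83.858, -12.336], TCP at [0.226, 0.501, 0.231] pointing down, gripper open.
Joint ranges: [-178.18, 178.18], [-50.72, 133.34], [12.68, 142.11], [-81.47, 261.47], [9.98, 163.14], [-165.26, 165.26]. Speed limits (degrees/s): [136.94, 136.94, 180, 180, 180, 180].

## Interface

Orientations are given as a 3x3 rotation matrix whose columns are the frame's x, y, z axes.
In Python, from rig import observe, optics, job, env gives the robot as it stands. The module is installed in compiled form; this text tells all that it offers.
- The arm moves only by the shell command python3 -m jog 'ROWS' [FORCE]. ROWS is JSON, a list of rows, each a list of 7 numbers: the turn, a rotation vector about the tool's x, y, z in rad, then the shift along the tool's x, y, z in m, then the opening in per cent of the stroke, from 0 (shut) to 100 (fully open). A call has 1 to 10 rows; each row shifts and turns the commanded pose from where the row before left it, along the tool's axes as they then stand; what a row does not reach is not made up. A row lasts 1/8 s, in which the tool goes at most 62.5 mm and 10.7 degrees, less where a joint would pass 70% of its speed; a pose out of reach is approached as far as the arm can. A call is refused whole if a number of a shift passes 0.0625 or a number of a turn 0.188, either way. A call with a gripper value outside its range is refused whole. The fingers move at their own pace and stop on an object; FORCE is the grip in N (left out, the last holds). Time passes only in rows, so rows that do not move let the fingers close. It gives the time, the measured TCP pose, the force, the opening and the grip force at its end, in the units of the state.
- observe(): the state, without advancing time (a new reading comes with each control period).
- optics.get_image(name): name is "scene" or "top" or "wrist"; returns a dict with "pixels" (480x640x3 uint8, red, green, blue), "mtx" (3x3 intrinsics, pixels), "rvec" (rotation vector, rad) and "tvec" (3), from world to camera coordinates, as OpenCV has them. Camera axes: x right, y down, z forward; pixel columns grow to the right and rows downward; lengths in m; the calibration is good to about 2 mm. A picture is of the moment at which its call begins. There is no depth.
- job.close_job(): hands the job in; it is judged then, once.
The state is a dict: "time_s": time; "q": joint angles; "qvel": joint speeds; "joint_efforts": joint torques, N m; "position": TCP position; "tool_rot": TCP orientation; "ft_force": force on the tool from outside, world axes, zero at the start; "wrist_torque": the same for the moment, N m; "grip_width": finger opening in m; "gripper_force": force on a finger pad.
Only numpy, scipy, OpenCV 4.12 (cv2) and the standard library are available. Lean on these libraries where they do the work, as an engineer would, in place of code of your own. Each camera call takes 0.05 s, during which the arm holds its last target. There are 200 camera calls.

## Working session

There is one attempt and no reset: what is moved stays moved. The work goes in short steps, Python scripts to look and compute and a shell command to move; the robot and the scene stay as the last step left them, time stands still between calls to the robot, and variables do not carry over. Pictures are saved under pics/ and viewed, at most 10 in all, crops included, and the job is handed in when it is done.

```bash
mkdir -p pics; python3 - <<'E'
from rig import observe, optics, env
import cv2
for n in("top","scene"):
    im=optics.get_image(n); cv2.imwrite(f"pics/{n}0.png",im["pixels"][:,:,::-1])
    print(n,im["mtx"].tolist(),im["rvec"],im["tvec"])
s=observe();print(s,env.tcp_to_grasp)
E
```

```text
top [[594.7871727739924, 0.0, 314.719551159151], [0.0, 594.7871727739924, 228.13812123170928], [0.0, 0.0, 1.0]] [ 2.20129457 -2.21404761  0.08871457] [0.02278365 0.54049504 1.15396369]
scene [[581.6605994009076, 0.0, 315.5217037947894], [0.0, 581.6605994009076, 239.54082648085958], [0.0, 0.0, 1.0]] [ 0.96421231  2.45362699 -1.08935319] [ 0.37117146 -0.2087641   1.33973447]
{'time_s': 0.1, 'q': array([ 5.33820599e+01,  2.18390076e+01,  7.43798955e+01, -7.92134796e-05,
        8.38580061e+01, -1.23344612e+01]), 'qvel': array([ 0.00542501, -0.11690409, -0.08304942, -0.04282089,  0.08959129,
        0.02751671]), 'joint_efforts': array([ 5.18769608e-03, -4.49225521e+01, -2.31656581e+01, -1.17958275e-04,
        3.72161740e-03, -2.03447917e-05]), 'position': array([0.22601883, 0.50112527, 0.23075895]), 'tool_rot': array([[-9.11521845e-01,  4.11250881e-01, -7.99557684e-04],
       [ 4.11251559e-01,  9.11521252e-01, -1.07820591e-03],
       [ 2.85400691e-04, -1.31162758e-03, -9.99999099e-01]]), 'ft_force': array([-0.65028993,  0.14458654, -0.6117195 ]), 'wrist_torque': array([ 0.00810579,  0.0078434 , -0.00565745]), 'gripper_force': 0.0, 'grip_width': 0.0855210149116989} 0.0187
```

View pics/top0.png

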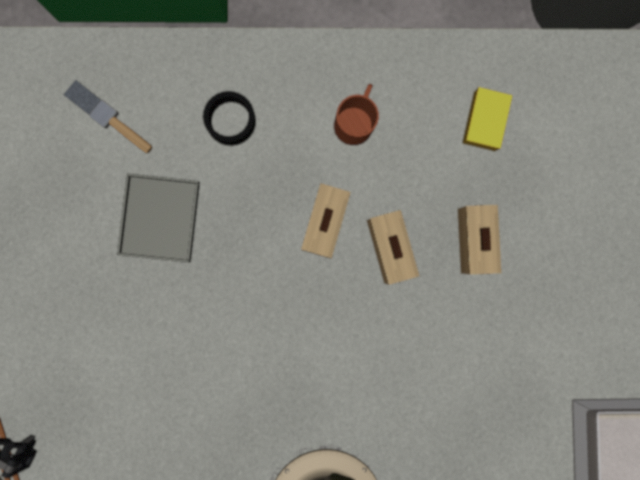

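View pics/scene0.png

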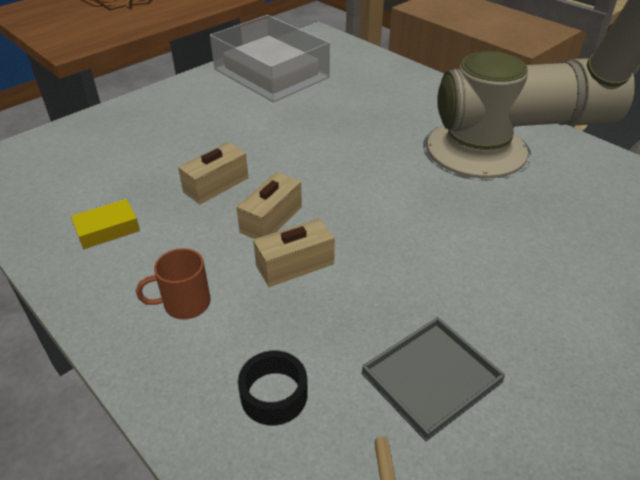

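The top view shows the lid bars at about (327,220), (396,247) and (485,239), and the tray at about (160,219). The scene view confirms all three boxes are closed and standing clear of each other.

```bash
cat > h.py <<'E'
import numpy as np, cv2, sys
from rig import observe, optics
def ray(im,uv,z):
    R=cv2.Rodrigues(np.array(im["rvec"]))[0]; t=np.array(im["tvec"]).ravel()
    d=R.T@np.linalg.inv(im["mtx"])@np.array([uv[0],uv[1],1.]); c=-R.T@t
    return c+d*(z-c[2])/d[2]
def boxes(im):
    h=cv2.cvtColor(im["pixels"],cv2.COLOR_RGB2HSV)
    m=cv2.inRange(h,(8,50,110),(22,200,255)); m=cv2.morphologyEx(m,cv2.MORPH_CLOSE,np.ones((15,15)))
    dark=cv2.inRange(h,(0,0,0),(180,255,75)); out=[]
    for c in cv2.findContours(m,0,2)[0]:
        if cv2.contourArea(c)<1000: continue
        r=cv2.minAreaRect(c); b=cv2.boxPoints(r)
        P=[ray(im,p,.066)[:2] for p in b]
        e=max((P[1]-P[0],P[2]-P[1]),key=np.linalg.norm)
        k=np.zeros_like(m); cv2.drawContours(k,[c],-1,255,-1)
        ys,xs=np.nonzero(k&dark)
        p=ray(im,(xs.mean(),ys.mean()),.080)
        a=np.degrees(np.arctan2(e[1],e[0])); a=(a+90)%180-90
        out.append((p[:2].round(4),round(a,1),len(xs),[round(v) for v in r[0]]))
    return out
def go(x,y,z,long_deg):
    "shift in tool axes after turning; tool y normal to long axis"
    s=observe(); R=s["tool_rot"]; a=np.degrees(np.arctan2(R[1,1],R[0,1]))
    d=(long_deg+90-a+90)%180-90
    print("pos",s["position"].round(4),"tool-y deg",a.round(2),"turn about tool z rad",np.radians(-d).round(3))
    v=np.array([x,y,z])-s["position"]; print(" shift now",(R.T@v).round(4))
    Rn=R@cv2.Rodrigues(np.array([0,0,np.radians(-d)]))[0]; print(" shift after turn",(Rn.T@v).round(4))
E
python3 - <<'E'
from h import *
im=optics.get_image("top"); 
for b in boxes(im): print(b)
h=cv2.cvtColor(im["pixels"],cv2.COLOR_RGB2GRAY)
tr=[(129,175),(199,181),(191,262),(119,254)]
print([ray(im,p,.022)[:2].round(3) for p in tr], np.mean([ray(im,p,.022) for p in tr],0))
b=[b for b in boxes(im)]
b.sort(key=lambda t:-t[0][1]); go(*b[0][0],.13,b[0][1])
E
```

```text
(array([ 0.0848, -0.009 ]), np.float64(89.1), 159, [326, 464])
(array([ 0.5021, -0.1278]), np.float64(15.0), 153, [394, 247])
(array([ 0.5152, -0.2958]), np.float64(1.9), 174, [483, 239])
(array([0.553 , 0.0009]), np.float64(-16.6), 135, [325, 220])
(array([ 0.7658, -0.0657]), np.float64(-59.2), 356, [360, 113])
[array([0.645, 0.38 ]), array([0.633, 0.245]), array([0.476, 0.26 ]), array([0.492, 0.398])] [0.56167916 0.32061291 0.022     ]
pos [0.2261 0.5012 0.2309] tool-y deg 65.72 turn about tool z rad -0.134
 shift now [-0.5038 -0.3214  0.1011]
 shift after turn [-0.4563 -0.3859  0.1011]
```

```bash
python3 -m jog '[[0,0,-0.134,0,0,0,100],[0,0,0,-0.04,-0.035,0,100],[0,0,0,-0.04,-0.035,0,100],[0,0,0,-0.04,-0.035,0,100],[0,0,0,-0.04,-0.035,0,100],[0,0,0,-0.04,-0.035,0,100],[0,0,0,-0.04,-0.035,0,100],[0,0,0,-0.04,-0.035,0,100],[0,0,0,-0.04,-0.035,0,100],[0,0,0,-0.04,-0.035,0,100]]' 30
python3 -m jog '[[0,0,0,-0.04,-0.035,0.03,100],[0,0,0,-0.04,-0.03,0.03,100],[0,0,0,0,0,0.04,100],[0,0,0,0,0,0,100],[0,0,0,0,0,0,100]]'
python3 - <<'E'
from h import *
go(.553,.0009,.016,-16.6)
im=optics.get_image("wrist"); cv2.imwrite("pics/w1.png",im["pixels"][:,:,::-1])
print(observe()["ft_force"])
E
```

```text
time_s: 1.4
position: [0.4818, 0.095, 0.2312]
tool_rot: [[-0.958, 0.286, -0.0], [0.286, 0.958, 0.0], [0.0, 0.0, -1.0]]
ft_force: [0.6, 0.9, 0.8]
grip_width: 0.0856
gripper_force: 0.0
time_s: 2.02
position: [0.5397, 0.0117, 0.1328]
tool_rot: [[-0.958, 0.285, 0.002], [0.285, 0.958, -0.0], [-0.002, 0.0, -1.0]]
ft_force: [0.5, -0.2, -0.7]
grip_width: 0.0857
gripper_force: 0.0
pos [0.5397 0.0117 0.1328] tool-y deg 73.43 turn about tool z rad 0.001
 shift now [-0.0157 -0.0066  0.1168]
 shift after turn [-0.0157 -0.0066  0.1168]
[0.055543   0.14572424 0.08064612]
```

View pics/w1.png

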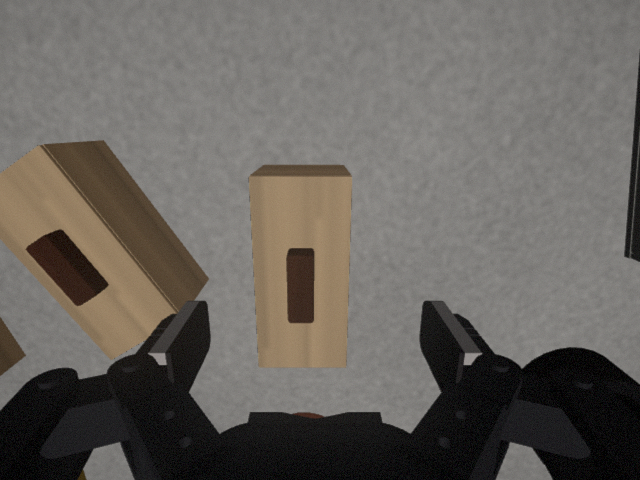

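The wrist view shows the first box squared with the fingers, its bar at about (301,285). The middle box, on the left, leaves room for the finger.

```bash
cat >> h.py <<'E'
def wbar(guess, im=None, zt=.082):
    "bar top centre from wrist view nearest guess: darkest-red blob"
    im=im or optics.get_image("wrist"); h=cv2.cvtColor(im["pixels"],cv2.COLOR_RGB2HSV)
    m=cv2.inRange(h,(0,90,15),(15,255,110)); m[:150]=m[:150]
    out=[]
    for c in cv2.findContours(m,0,2)[0]:
        if cv2.contourArea(c)<500: continue
        r=cv2.minAreaRect(c); out.append((ray(im,r[0],zt-.004)[:2].round(4),[round(v) for v in r[0]+r[1]]))
    return sorted(out,key=lambda o:np.hypot(*(o[0]-guess)))
E
python3 - <<'E'
from h import *
print(wbar((.553,0)))
im=optics.get_image("wrist")
c=[ray(im,p,.066)[:2] for p in [(249,176),(352,176),(347,366),(260,366)]]
print(np.mean(c,0), [np.round(p,4) for p in c])
E
```

```text
[(array([ 0.551 , -0.0007]), [300, 285, 74, 27]), (array([ 0.4936, -0.0756]), [142, 230, 169, 47]), (array([ 0.5009, -0.1261]), [67, 266, 83, 41])]
[5.52776290e-01 1.24068936e-05] [array([ 0.4832, -0.0103]), array([0.4999, 0.0461]), array([0.6224, 0.0103]), array([ 0.6057, -0.046 ])]
```

```bash
python3 -m jog '[[0,0,0,-0.015,-0.0077,0,100],[0,0,0,0,0,0.04,100],[0,0,0,0,0,0.04,100],[0,0,0,0,0,0.037,100],[0,0,0,0,0,0,100],[0,0,0,0,0,0,40],[0,0,0,0,0,0,40],[0,0,0,0,0,0,40],[0,0,0,0,0,0,40]]' 30
python3 -m jog '[[0,0,0,0,0,0,40],[0,0,0,0,0,-0.01,40],[0,0,0,0,0,-0.01,40],[0,0,0,0,0,-0.01,40],[0,0,0,0,0,0,40],[0,0,0,0,0,0,40],[0,0,0,0,0,0,40],[0,0,0,0,0,0,40]]'
python3 -c "
from h import *
im=optics.get_image('wrist'); cv2.imwrite('pics/w2.png',im['pixels'][:,:,::-1]);print(observe()['ft_force'],observe()['wrist_torque'])"
```

```text
time_s: 3.3
position: [0.5525, -0.0006, 0.016]
tool_rot: [[-0.958, 0.286, 0.003], [0.286, 0.958, -0.001], [-0.004, 0.0, -1.0]]
ft_force: [0.6, -1.5, 6.8]
grip_width: 0.0598
gripper_force: 34.0
time_s: 4.3
position: [0.5513, -0.0002, 0.044]
tool_rot: [[-0.958, 0.286, -0.001], [0.286, 0.958, 0.0], [0.001, -0.0, -1.0]]
ft_force: [0.9, 0.5, -2.5]
grip_width: 0.0598
gripper_force: 33.2
[ 0.63999295  0.39771006 -1.84053787] [ 0.0354622  -0.04918726 -0.02009939]
```

View pics/w2.png

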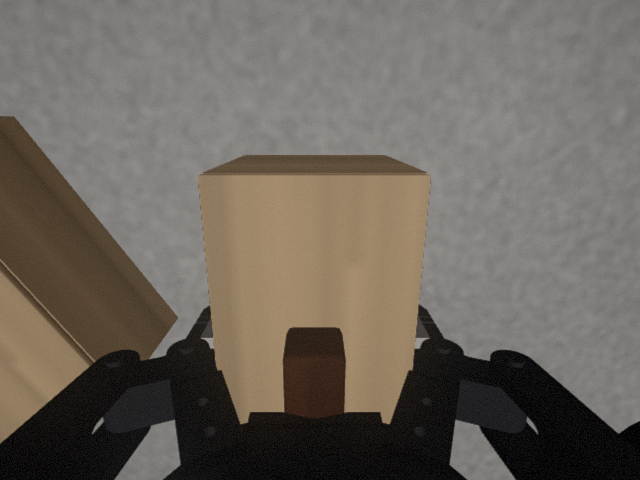

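The box is lifted with its lid centred. The load is about 2 N, so this one is light. I'll set it down and move to the middle box.

```bash
python3 -m jog '[[0,0,0,0,0,0.01,40],[0,0,0,0,0,0.01,40],[0,0,0,0,0,0.009,40],[0,0,0,0,0,0,40],[0,0,0,0,0,0,100],[0,0,0,0,0,0,100],[0,0,0,0,0,0,100],[0,0,0,0,0,-0.03,100],[0,0,0,0,0,-0.04,100],[0,0,0,0,0,-0.045,100]]'
python3 -m jog '[[0,0,-0.18,0,0,0,100],[0,0,-0.185,0,0,0,100],[0,0,-0.186,0,0,0,100],[0,0,0,0.027,-0.036,0,100],[0,0,0,0.027,-0.036,0,100],[0,0,0,0.027,-0.036,0,100],[0,0,0,0,0,0,100],[0,0,0,0,0,0,100]]'
python3 - <<'E'
from h import *
im=optics.get_image("wrist"); cv2.imwrite("pics/w3.png",im["pixels"][:,:,::-1])
b=wbar((.5015,-.127),im); print(b[:2]); go(.5015,-.127,.016,15); print(observe()["ft_force"])
for t in boxes(optics.get_image("top")): print(t)
E
```

```text
time_s: 5.6
position: [0.5511, -0.0002, 0.1313]
tool_rot: [[-0.958, 0.286, -0.001], [0.286, 0.958, 0.0], [0.001, -0.0, -1.0]]
ft_force: [0.7, -0.6, 0.6]
grip_width: 0.0855
gripper_force: 0.0
time_s: 6.6
position: [0.5011, -0.1252, 0.1304]
tool_rot: [[-0.966, -0.258, 0.0], [-0.258, 0.966, 0.0], [-0.0, 0.0, -1.0]]
ft_force: [-0.6, 0.4, -0.3]
grip_width: 0.0854
gripper_force: 0.0
[(array([ 0.5004, -0.1313]), [304, 260, 77, 28]), (array([ 0.5123, -0.2906]), [15, 209, 31, 83])]
pos [ 0.5013 -0.1248  0.1303] tool-y deg 105.01 turn about tool z rad 0.0
 shift now [ 0.0003 -0.0022  0.1143]
 shift after turn [ 0.0003 -0.0022  0.1143]
[-0.78488433 -0.70673485 -0.20561761]
(array([ 0.3907, -0.1518]), np.float64(-44.5), 990, [358, 372])
(array([0.5518, 0.0014]), np.float64(-16.6), 130, [325, 221])
(array([ 0.7663, -0.0652]), np.float64(-59.2), 334, [360, 113])
```

View pics/w3.png

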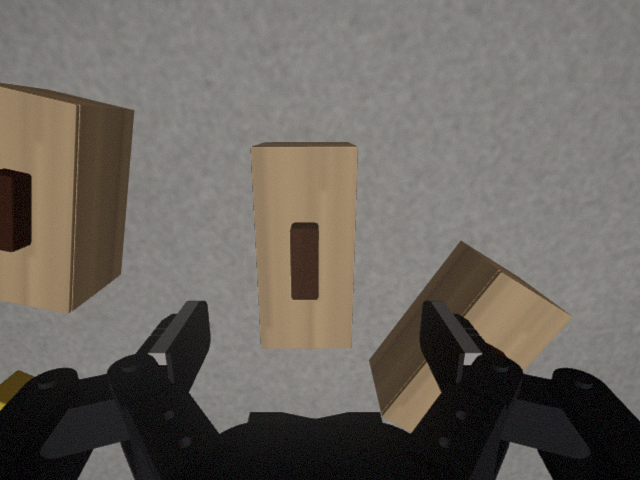

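The wrist view shows the middle box squared with the fingers, its bar at about (304,260). Both neighbours are clear of the fingers.

```bash
python3 -m jog '[[0,0,0,0.0015,-0.0045,0,100],[0,0,0,0,0,0.04,100],[0,0,0,0,0,0.04,100],[0,0,0,0,0,0.034,100],[0,0,0,0,0,0,100],[0,0,0,0,0,0,40],[0,0,0,0,0,0,40],[0,0,0,0,0,0,40],[0,0,0,0,0,0,40]]' 30
python3 -m jog '[[0,0,0,0,0,0,40],[0,0,0,0,0,-0.01,40],[0,0,0,0,0,-0.01,40],[0,0,0,0,0,-0.01,40],[0,0,0,0,0,0,40],[0,0,0,0,0,0,40],[0,0,0,0,0,0,40],[0,0,0,0,0,0,40]]'
python3 -c "
from h import *
for i in range(4):
  optics.get_image('top'); print(observe()['ft_force'],observe()['wrist_torque'])"
```

```text
time_s: 7.82
position: [0.5017, -0.1306, 0.0179]
tool_rot: [[-0.966, -0.258, 0.003], [-0.258, 0.966, -0.001], [-0.003, -0.002, -1.0]]
ft_force: [-0.1, 0.7, 7.5]
grip_width: 0.0599
gripper_force: 33.7
time_s: 8.82
position: [0.5006, -0.1302, 0.0461]
tool_rot: [[-0.966, -0.258, -0.0], [-0.258, 0.966, 0.0], [0.0, 0.0, -1.0]]
ft_force: [-1.5, 0.3, -1.9]
grip_width: 0.0602
gripper_force: 33.1
[ 0.20642641  0.52879421 -2.13757722] [ 0.02449396 -0.05541865  0.00335984]
[-0.31921604  0.06921614 -1.86647937] [ 0.03360663 -0.01735996 -0.01735166]
[ 0.61522221 -0.74413888 -2.41964867] [0.01641166 0.08249185 0.0003947 ]
[-0.38585814  0.17185036 -1.84281871] [-0.02060553 -0.04476686  0.003704  ]
```

The second box also weighs about 2.1 N, so it's light and the third must be the heavy one. I'll set this down and go to the third box.

```bash
python3 -m jog '[[0,0,0,0,0,0.01,40],[0,0,0,0,0,0.01,40],[0,0,0,0,0,0.009,40],[0,0,0,0,0,0,40],[0,0,0,0,0,0,100],[0,0,0,0,0,0,100],[0,0,0,0,0,0,100],[0,0,0,0,0,-0.03,100],[0,0,0,0,0,-0.04,100],[0,0,0,0,0,-0.045,100]]'
python3 -m jog '[[0,0,0.113,0,0,0,100],[0,0,0.113,0,0,0,100],[0,0,0,-0.002,-0.04,0,100],[0,0,0,-0.002,-0.04,0,100],[0,0,0,-0.002,-0.04,0,100],[0,0,0,-0.002,-0.043,0,100],[0,0,0,0,0,0,100],[0,0,0,0,0,0,100]]'
python3 - <<'E'
from h import *
im=optics.get_image("wrist"); cv2.imwrite("pics/w4.png",im["pixels"][:,:,::-1])
b=wbar((.5145,-.293),im); print(b[:2]); go(.5145,-.293,.016,2); print(observe()["ft_force"])
E
```

```text
time_s: 10.28
position: [0.5004, -0.1301, 0.1333]
tool_rot: [[-0.966, -0.258, -0.001], [-0.258, 0.966, 0.0], [0.001, 0.001, -1.0]]
ft_force: [0.2, -0.1, 0.2]
grip_width: 0.0852
gripper_force: 0.0
time_s: 11.28
position: [0.5143, -0.2922, 0.1321]
tool_rot: [[-0.999, -0.035, -0.001], [-0.035, 0.999, 0.001], [0.0, 0.001, -1.0]]
ft_force: [-0.2, 0.1, -0.2]
grip_width: 0.0857
gripper_force: 0.0
[(array([ 0.5138, -0.2998]), [301, 262, 76, 28]), (array([ 0.4998, -0.1342]), [592, 248, 79, 45])]
pos [ 0.5144 -0.2918  0.1323] tool-y deg 92.05 turn about tool z rad 0.001
 shift now [-1.000e-04 -1.200e-03  1.163e-01]
 shift after turn [-1.000e-04 -1.200e-03  1.163e-01]
[-0.2146615  -0.69952537  0.67686176]
```

View pics/w4.png

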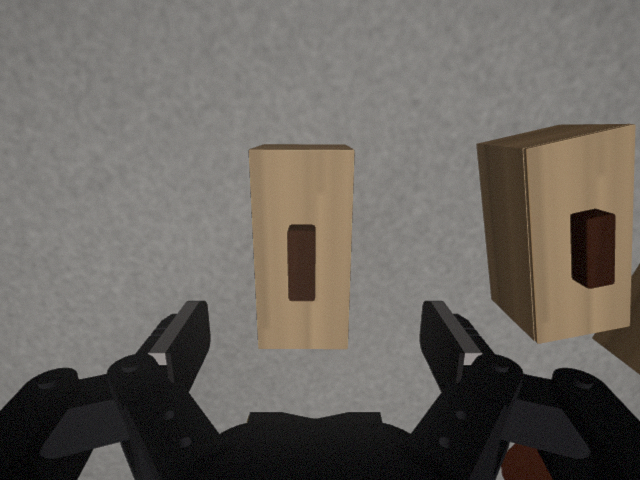

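The third box is squared with the fingers, its bar at about (301,262). Both other boxes measured light, so I'll open this one by gripping its bar.

```bash
python3 -m jog '[[0,0,0,0,-0.006,0,60],[0,0,0,0,0,0.03,60],[0,0,0,0,0,0.031,60],[0,0,0,0,0,0,0],[0,0,0,0,0,0,0],[0,0,0,0,0,0,0],[0,0,0,0,0,0,0],[0,0,0,0,0,0,0],[0,0,0,0,0,0,0]]' 30
python3 -c "
from h import *
print(observe()['ft_force'],observe()['position'])"
```

```text
time_s: 12.45
position: [0.5152, -0.2992, 0.0727]
tool_rot: [[-0.999, -0.035, 0.002], [-0.035, 0.999, -0.002], [-0.002, -0.002, -1.0]]
ft_force: [-1.0, 1.0, 5.9]
grip_width: 0.0154
gripper_force: 33.3
[-0.9575282   1.03269191  5.8775066 ] [ 0.51521069 -0.29918875  0.07269502]
```

```bash
python3 -m jog '[[0,0,0,0,0,-0.01,0],[0,0,0,0,0,-0.02,0],[0,0,0,0,0,-0.03,0],[0,0,0,0.03,0,0,0],[0,0,0,0.04,0,0,0],[0,0,0,0.045,0,0,0],[0,0,0,0.04,0,0,0],[0,0,0,0,0,0,0],[0,0,0,0,0,0,0]]'
python3 -c "
from h import *
im=optics.get_image('scene'); cv2.imwrite('pics/s1.png',im['pixels'][100:330,100:440,::-1].repeat(2,0).repeat(2,1));print(observe()['ft_force'],observe()['position'])"
```

```text
time_s: 13.58
position: [0.3603, -0.3046, 0.1319]
tool_rot: [[-0.999, -0.035, 0.001], [-0.035, 0.999, -0.001], [-0.001, -0.001, -1.0]]
ft_force: [-0.4, 0.5, -0.1]
grip_width: 0.0149
gripper_force: 32.5
[ 0.98731778 -0.74856123 -0.46000186] [ 0.36056534 -0.30454215  0.13167693]
```

View pics/s1.png

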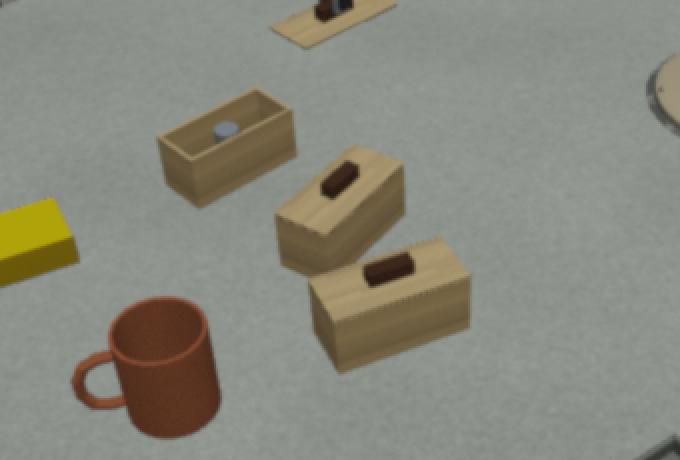

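The lid is off and level. The box at crop (228,130) shows a grey steel stem, and the other two boxes are closed. Next I'll lay the lid down.

```bash
python3 -m jog '[[0,0,0,0,0,0.05,0],[0,0,0,0,0,0.045,0],[0,0,0,0,0,0.015,0],[0,0,0,0,0,0.007,0],[0,0,0,0,0,0,0],[0,0,0,0,0,0,0]]'
python3 -m jog '[[0,0,0,0,0,0,60],[0,0,0,0,0,0,60],[0,0,0,0,0,0,60],[0,0,0,0,0,-0.04,60],[0,0,0,0,0,-0.06,60],[0,0,0,0,0,-0.06,60],[0,0,0,-0.05,0,0,60],[0,0,0,-0.05,0,0,60],[0,0,0,0,0,0,60],[0,0,0,0,0,0,60]]'
python3 - <<'E'
from h import *
w=optics.get_image("wrist"); t=optics.get_image("top")
cv2.imwrite("pics/c5.png",np.hstack([w["pixels"],t["pixels"]])[:,:,::-1][:, ::2][::2].copy() if 0 else w["pixels"][:,:,::-1])
cv2.imwrite("pics/t5.png",t["pixels"][150:400,300:560,::-1].repeat(2,0).repeat(2,1))
print(observe()["position"])
E
```

```text
time_s: 14.38
position: [0.3604, -0.3046, 0.0147]
tool_rot: [[-0.999, -0.036, 0.001], [-0.036, 0.999, -0.001], [-0.001, -0.001, -1.0]]
ft_force: [-0.2, 0.6, -0.1]
grip_width: 0.015
gripper_force: 33.6
time_s: 15.62
position: [0.4593, -0.3005, 0.174]
tool_rot: [[-0.999, -0.035, -0.001], [-0.035, 0.999, 0.001], [0.001, 0.001, -1.0]]
ft_force: [-0.3, -0.7, -0.4]
grip_width: 0.0511
gripper_force: 0.0
[ 0.45889387 -0.30082683  0.17430693]
```

View pics/c5.png

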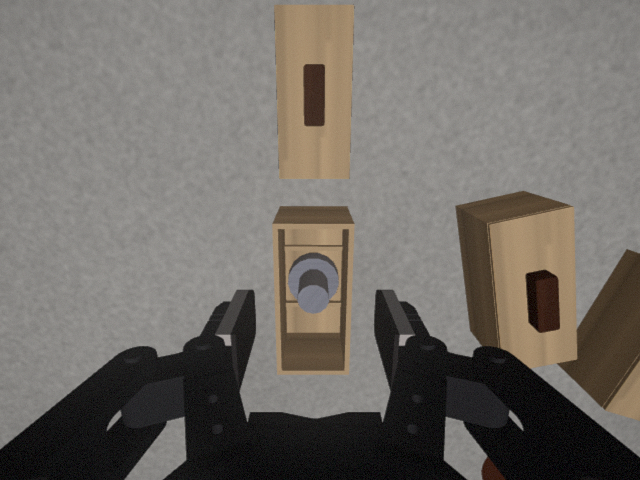

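The lid lies flat on the table. The counterweight's stem top is at about (313,299), inside the open box.

```bash
python3 - <<'E'
from h import *
im=optics.get_image("wrist")
print("stem",ray(im,(313.5,299),.054), "foot",ray(im,(313,281),.020))
c=[ray(im,p,.062)[:2] for p in [(274,224),(354,224),(349,375),(279,375)]]
print(np.mean(c,0),np.degrees(np.arctan2(*(c[3]-c[0]+c[2]-c[1])[::-1])))
print(observe()["q"].round(1)); p=ray(im,(313.5,299),.054); go(p[0],p[1],.12,2-90)
E
```

```text
stem [ 0.51502001 -0.29946356  0.054     ] foot [ 0.51456225 -0.29998975  0.02      ]
[ 0.51578653 -0.29903025] 1.9657597204283601
[ -45.6   24.4   80.    -0.    75.6 -137.6]
pos [ 0.4589 -0.3009  0.1744] tool-y deg 91.96 turn about tool z rad 1.57
 shift now [-0.0561 -0.0005  0.0544]
 shift after turn [-0.0005  0.0561  0.0544]
```

```bash
python3 -m jog '[[0,0,0.157,0,0,0,55],[0,0,0.157,0,0,0,55],[0,0,0.157,0,0,0,55],[0,0,0.157,0,0,0,55],[0,0,0.157,0,0,0,55],[0,0,0.157,0,0,0,55],[0,0,0.157,0,0,0,55],[0,0,0.157,0,0,0,55],[0,0,0.157,0,0,0,55],[0,0,0.157,0,0,0,55]]' 40
python3 -m jog '[[0,0,0,-0.0005,0.028,0,55],[0,0,0,0,0.028,0,55],[0,0,0,0,0,0.04,55],[0,0,0,0,0,0.014,55],[0,0,0,0,0,0,55],[0,0,0,0,0,0,55]]'
python3 - <<'E'
from h import *
go(.515,-.2995,.026,2-90)
E
```

```text
time_s: 17.02
position: [0.459, -0.301, 0.1745]
tool_rot: [[-0.03, 1.0, -0.0], [1.0, 0.03, -0.0], [-0.0, -0.0, -1.0]]
ft_force: [-0.1, 0.2, -0.2]
grip_width: 0.0469
gripper_force: 0.0
time_s: 17.77
position: [0.5159, -0.2998, 0.1217]
tool_rot: [[-0.035, 0.999, 0.002], [0.999, 0.035, -0.001], [-0.001, 0.002, -1.0]]
ft_force: [-0.1, -0.6, 1.1]
grip_width: 0.047
gripper_force: 0.0
pos [ 0.5159 -0.2998  0.1217] tool-y deg 2.03 turn about tool z rad 0.001
 shift now [ 0.0005 -0.001   0.0957]
 shift after turn [ 0.0005 -0.001   0.0957]
```

```bash
python3 -m jog '[[0,0,0,0,-0.001,0.04,55],[0,0,0,0,0,0.04,55],[0,0,0,0,0,0.0155,55],[0,0,0,0,0,0,55],[0,0,0,0,0,0,0],[0,0,0,0,0,0,0],[0,0,0,0,0,0,0],[0,0,0,0,0,0,0]]' 50
python3 -m jog '[[0,0,0,0,0,-0.01,0],[0,0,0,0,0,-0.02,0],[0,0,0,0,0,-0.04,0],[0,0,0,0,0,-0.05,0],[0,0,0,0,0,-0.01,0],[0,0,0,0,0,0,0],[0,0,0,0,0,0,0]]'
python3 - <<'E'
from h import *
go(.562,.321,.1,2-90); print(observe()["ft_force"],observe()["q"].round(0))
im=optics.get_image('scene'); cv2.imwrite('pics/s2.png',im['pixels'][:,:,::-1])
E
```

```text
time_s: 18.77
position: [0.5156, -0.3, 0.0268]
tool_rot: [[-0.036, 0.999, 0.003], [0.999, 0.036, -0.003], [-0.003, 0.003, -1.0]]
ft_force: [0.3, 0.0, 7.1]
grip_width: 0.0244
gripper_force: 49.2
time_s: 19.65
position: [0.514, -0.2987, 0.1529]
tool_rot: [[-0.036, 0.999, -0.003], [0.999, 0.036, 0.003], [0.003, -0.003, -1.0]]
ft_force: [-0.4, -0.7, -3.6]
grip_width: 0.0245
gripper_force: 49.8
pos [ 0.514  -0.2987  0.1529] tool-y deg 2.06 turn about tool z rad 0.001
 shift now [0.6174 0.0704 0.0543]
 shift after turn [0.6175 0.0697 0.0543]
[-0.41337701 -0.69229771 -3.55541564] [-42.  30.  74.  -0.  76. -44.]
```

View pics/s2.png

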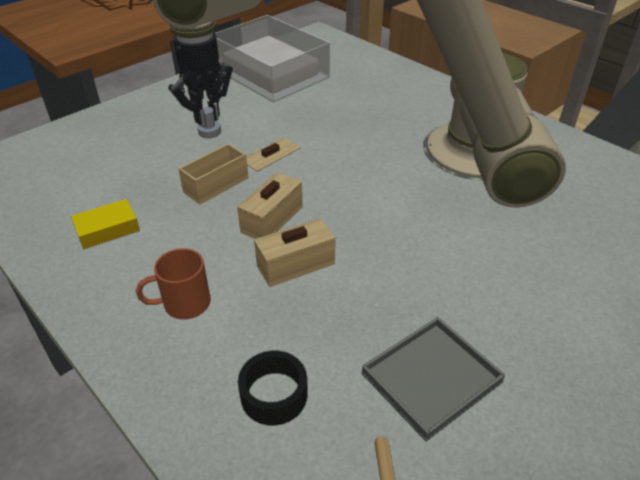

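The counterweight hangs clear at about (208,125). Its box and lid are in place and the other two boxes are closed. I'll carry it to the tray at a height above the boxes.

```bash
python3 -m jog '[[0,0,0,0.03,0.005,0,0],[0,0,0,0.04,0.005,0,0],[0,0,0,0.04,0.005,0,0],[0,0,0,0.04,0.005,0,0],[0,0,0,0.04,0.005,0,0],[0,0,0,0.04,0.005,0,0],[0,0,0,0.04,0.005,0,0],[0,0,0,0.04,0.005,0,0],[0,0,0,0.04,0.005,0,0],[0,0,0,0.04,0.005,0,0]]'
python3 -m jog '[[0,0,0,0.04,0.005,0,0],[0,0,0,0.04,0.005,0,0],[0,0,0,0.04,0.005,0,0],[0,0,0,0.04,0.005,0,0],[0,0,0,0.04,0,0,0],[0,0,0,0.028,0,0,0],[0,0,0,0,0,0,0],[0,0,0,0,0,0,0]]'
python3 - <<'E'
from h import *
go(.562,.321,.030,2-90); print(observe()["ft_force"],observe()["gripper_force"])
E
```

```text
time_s: 20.95
position: [0.5502, 0.0936, 0.1536]
tool_rot: [[-0.036, 0.999, -0.002], [0.999, 0.036, 0.0], [0.0, -0.002, -1.0]]
ft_force: [0.7, 0.1, -3.6]
grip_width: 0.0246
gripper_force: 49.8
time_s: 21.95
position: [0.5622, 0.3202, 0.1538]
tool_rot: [[-0.036, 0.999, -0.002], [0.999, 0.036, -0.001], [-0.001, -0.002, -1.0]]
ft_force: [-0.5, 0.3, -3.3]
grip_width: 0.0246
gripper_force: 49.7
pos [0.5622 0.3202 0.1538] tool-y deg 2.05 turn about tool z rad 0.001
 shift now [0.0009 0.     0.1238]
 shift after turn [0.0009 0.     0.1238]
[-0.48247432  0.32723956 -3.33857469] 49.7369259595871
```

```bash
python3 -m jog '[[0,0,0,0,0,0.05,0],[0,0,0,0,0,0.05,0],[0,0,0,0,0,0.016,0],[0,0,0,0,0,0.006,0],[0,0,0,0,0,0.003,0],[0,0,0,0,0,0,0],[0,0,0,0,0,0,0]]'
python3 -m jog '[[0,0,0,0,0,0,60],[0,0,0,0,0,0,60],[0,0,0,0,0,0,60],[0,0,0,0,0,-0.02,60],[0,0,0,0,0,-0.05,60],[0,0,0,0,0,-0.05,60],[0,0,0,0.06,0,0,60],[0,0,0,0.06,0,0,60],[0,0,0,0,0,0,60],[0,0,0,0,0,0,60]]'
python3 - <<'E'
from h import *
im=optics.get_image('scene'); cv2.imwrite('pics/s3.png',im['pixels'][:,:,::-1])
print(observe()["position"])
E
```

```text
time_s: 22.82
position: [0.5628, 0.321, 0.0308]
tool_rot: [[-0.036, 0.999, 0.002], [0.999, 0.036, 0.001], [0.0, 0.002, -1.0]]
ft_force: [-0.0, 1.2, -3.9]
grip_width: 0.0246
gripper_force: 49.7
time_s: 24.08
position: [0.558, 0.4405, 0.1496]
tool_rot: [[-0.036, 0.999, -0.0], [0.999, 0.036, -0.001], [-0.001, -0.0, -1.0]]
ft_force: [-0.4, -0.5, 0.4]
grip_width: 0.0513
gripper_force: 0.0
[0.55831351 0.4399116  0.14980095]
```

View pics/s3.png

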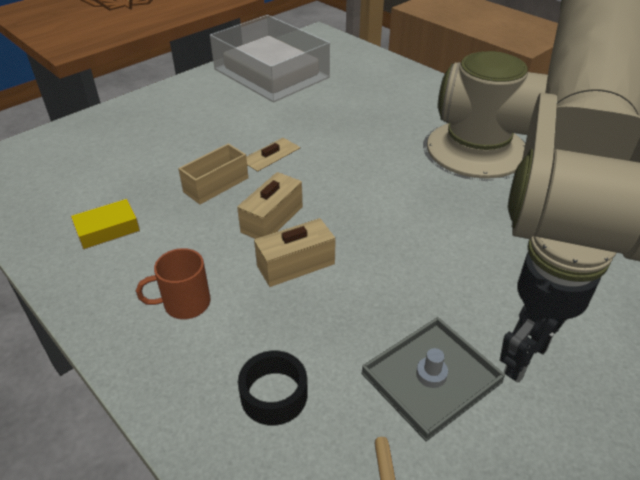

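The counterweight stands in the tray at about (433,367). The lid is flat on the table, the other boxes are closed, and the gripper is clear.

```bash
python3 -c "
from rig import job; print(job.close_job())"
```

```text
the job is handed in; nothing more can be done
None
```

The counterweight is in the grey tray and the job is handed in at about 24 s. I hefted two boxes, both light at about 2 N, and opened the third by elimination; its lid lies flat on the table and the other two boxes are still closed. No verdict came back.

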